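# Zero the coffee grinder, set it three clicks coarser and lock it

## Task

Set the coffee grinder: turn the adjustment ring on its top clockwise until you just feel the burrs touch, without forcing it, then back it off three clicks and let go. Then swing the lock lever beside it fully home to the locked position, and leave the cup and the other things around undisturbed.

Things in the scene. Friction and masses are not known exactly. Their poses are not given: they have to be found in the camera images.
- grinder: Black and dark-steel coffee grinder, fixed, foot 150 x 124 mm, round head 120 mm across, its top 170 mm above the worktop, with scale ticks every 15 degrees. Origin: centre of its underside, on the vertical axis of the adjustment ring. x points away from the spout (the spout and the cup are at -x), y to the side that carries the lock lever, z up.
- ring: Aluminium adjustment ring on the head: knurled disc 88 mm across, 18 mm thick, with an upright grip bar across it, 62 mm long, 14 mm thick, standing 32 mm above the disc. Origin: centre of the disc's underside, 170 mm above the worktop, on the turning axis; x along the bar, z up. Turns about z only; clockwise from above brings the burrs together, anticlockwise backs them off.
- bar_top (a point): Centre of the top of the ring's grip bar, 220 mm above the worktop. Clicks: one click is 15 degrees (0.262 rad); let go, the ring springs to the nearest click and stays. Turning through clicks takes up to about 0.1 N m. It starts 3 to 6 clicks (0.8 to 1.45 rad) off the touch point.
- ring_mark (a point): Short black line on the disc's top near its rim, at the bar's +x end. Neither it nor the scale tells where the burrs touch: this differs each time. The torque rises from the zero click on, clockwise, by about 3.5 N m per rad: 0.2 N m (0.04 rad past it) is a clear touch, 0.5 N m is forced. The third click is 0.785 rad anticlockwise of the zero click.
- lock_lever (a joint): Lock lever on an ear of the head, turning about a vertical pivot: 0 = open (arm points to the grinder's +y), 1.57 = locked, at its stop (arm points to the grinder's +x). It grows clockwise from above, stays where it is left, and moves with about 1.5 N at its post.
- lever_post (a point): Centre of the top of the black upright post at the end of the lever's arm: post 14 mm across, its top 205 mm above the worktop, clear all round down to the arm 28 mm below; its axis 50 mm from the pivot.
- lever_pivot (a point): Pivot of the lock lever, on the top of its hub (20 mm across), 178 mm above the worktop; at x = -35 mm, y = 86 mm from the grinder's origin in its axes.
- white_cup: White cup, 68 mm across, 72 mm high, under the grinder's spout. Origin: centre of its underside. Leave it alone.
- tamper: Tamper with a wooden handle, 58 mm across and 99 mm high, on the worktop beyond the grinder, to the right. Origin: centre of its underside. Leave it alone.
- portafilter: Portafilter with a black handle, 210 mm long, 37 mm high, lying on the worktop to the right. Origin: under its middle. Leave it alone.
- milk_jug: Small milk jug, 90 mm over its handle, 88 mm high, beyond the grinder. Origin: centre of its underside. Leave it alone.

How it is judged:
On the way, in this order (a step that is already met when the one before it is completed fails the run):
1. the ring has been turned clockwise until the burrs touch (2 N or more between the burrs; 0.1 N m at the ring) (contact force between lug and stop above 2 N), for 0.1 s.
2. the ring rests in the third click from the touch point, let go (horizontal distance between lug and stop between 0.0243 and 0.0282 m and contact force between the fingers and ring below 0.1 N), for 0.2 s.
3. the lock lever has been swung home (value of joint lock_lever above 1.47 rad), for 0.1 s.
At the end, for the whole second after the job is handed in: The ring rests in the third click anticlockwise of the click where the burrs begin to touch (within about a third of a click), and the lock lever is within 0.1 rad of its locked stop (horizontal distance between lug and stop between 0.0243 and 0.0282 m and value of joint lock_lever above 1.47 rad and angular speed of ring below 0.05 rad/s).
It fails at once if the burrs are forced together (over 20 N between them, about 0.5 N m at the ring) (contact force between lug and stop above 20 N).
It fails at once if the cup, tamper, portafilter or milk jug is moved by more than 30 mm (distance of any of white_cup, tamper, portafilter, milk_jug from where it was at the start of the episode above 0.03 m).
It also fails if it takes over 69 s, if anything falls off the work surface, if the arm or the gripper's body presses on something with over 40 N, if the wrist force passes 120 N, or if a joint passes its speed limit or range.

## Robot

A 7-joint arm with a two-finger parallel gripper is mounted at the origin on a cart in front of the work surface, level with it; the furniture and walls round the work are solid. World frame = base frame: x ahead of the robot, y to its left, z up, the work surface at z = 0. Lengths are in m, angles in rad, forces in N, time in s.
With the tool pointing down it reaches from about 0.35 to 0.9 m from the base axis. Payload 8.1 kg.
Tool frame: the origin (TCP) lies midway between the tips of the shut fingers; the grasp point (between the pads) lies 19 mm behind it; z points along the fingers, y is the direction in which the jaws open and shut (so a half turn about z gives the same grasp; the last joint's range is limited). The gripper opens to 92 mm and grips with 3 to 60 N. Pads are 19 mm wide; open, the fingers measure 130 mm over their backs; the gripper's body (75 mm by 190 mm) begins 47 mm behind the grasp point.
Start: joints at [-1.435, 0.434, 0.025, 1.573, -0.012, 1.134, -0.075], TCP at [0.148, 0.607, 0.227] pointing down, gripper open.
Joint ranges: [-2.62, 2.62], [-0.44, 2.09], [-1.27, 1.32], [0.08, 2.57], [-1.32, 4.46], [0.12, 2], [-2.74, 2.74]. Speed limits (rad/s): [2.22, 2.22, 3.01, 3.01, 3.14, 3.14, 3.14].

## Interface

Orientations are given as a rotation vector (axis times angle).
In Python, from cell import arm gives the robot as it stands. The module is installed in compiled form; this text tells all that it offers.
- The arm moves only by the tool jog_arm, never from a script. Its argument "increments" is a list of rows, each an object with "slide": the shift along the tool's x, y, z in mm, a list of three; "roll": the turn about the tool's z in rad; "gripper": the opening, from 0 (shut) to 1 (fully open). In form: [{"slide": [x, y, z], "roll": roll, "gripper": gripper}, ...]. A call has exactly 10 rows; each row is the pose to reach, as a shift and turn from the pose commanded when the call began, along the tool's axes at that moment; what a row does not reach only later rows make up. A row lasts 1/12 s, in which the tool goes at most 41.7 mm and 7.16 degrees, less where a joint would pass 70% of its speed; a pose out of reach is approached as far as the arm can. A call with a gripper value outside its range is refused whole. The fingers move at their own pace and stop on an object; "newtons" is the grip in N (left out, the last holds). Time passes only in rows, so rows that repeat a pose let the fingers close, or fill a call up. It gives the time, the measured TCP pose, the force and the opening at its end, in the units of the state.
- arm.observe(): the state, without advancing time (a new reading comes with each control period).
- arm.get_image(name): name is "scene" or "top" or "wrist"; returns a dict with "frame" (384x512x3 uint8, blue, green, red), "depth" (384x512 float32, m along the optical axis (not along the pixel's ray), 0 where there is no reading), "intrinsics" (3x3 intrinsics, pixels), "dist_coeffs" ([k1, k2, p1, p2, k3] as OpenCV has them; the pictures are not rectified), "R" (3x3) and "t" (3): a world point X has camera coordinates R X + t; the wrist camera has in their place "hand_eye" (4x4, takes a point from camera to tool coordinates, whose origin is the TCP and whose axes are the flange's). Camera axes: x right, y down, z forward; pixel columns grow to the right and rows downward; lengths in m; the calibration is good to about 2 mm. A picture is of the moment at which its call begins: read the wrist's pose just before it.
- arm.sign_off(): hands the job in, once; it reports no verdict.
The state is a dict: "clock": time; "joints": joint angles; "dq": joint speeds; "joint_efforts": joint torques, N m; "position": TCP position; "ee_rot": TCP orientation; "force": force on the tool from outside, world axes, zero at the start; "ft_torque": the same for the moment, N m; "width": opening from 0.0 (shut) to 1.0 (fully open).
Only numpy, scipy, OpenCV 4.12 (cv2) and the standard library are available. Lean on these libraries where they do the work, as an engineer would, in place of code of your own. Each camera call takes 0.05 s, during which the arm holds its last target.

## Working session

There is one attempt and no reset: what is moved stays moved. The work goes in short steps, Python scripts to look and compute and a tool call to move; the robot and the scene stay as the last step left them, time stands still between calls to the robot, and variables do not carry over. Pictures are saved under pics/ and viewed, and the job is handed in when it is done.

Besides the shell and the picture viewer there is one more tool, called after ">>>" as a command line: name --argument value ..., lists and objects as JSON in quotes. jog_arm: Moves the arm, as the interface text tells. Its arguments: {"type":"object","properties":{"increments":{"type":"array"},"newtons":{"type":"number"}},"required":["increments"]}

```bash
mkdir -p pics; cat > h.py <<'E'
from cell import arm
import cv2,numpy as np
from scipy.spatial.transform import Rotation as Ro
def snap(n,f):
    d=arm.get_image(n); cv2.imwrite('pics/'+f,d['frame']); 
    np.savez('pics/'+f+'.npz',**{k:np.array(v) for k,v in d.items()}); return d
def plane(d,uv,z):
    uv=np.array(uv,float).reshape(-1,1,2)
    n=cv2.undistortPoints(uv,d['intrinsics'],d['dist_coeffs'])[:,0]
    r=np.c_[n,np.ones(len(n))]@d['R']; c=-d['R'].T@d['t']
    return c+r*((z-c[2])/r[:,2])[:,None]
def dep(d,u,v):
    p=cv2.undistortPoints(np.array([[[u,v]]],float),d['intrinsics'],d['dist_coeffs'])[0,0]
    return d['R'].T@(np.r_[p,1]*d['depth'][int(v),int(u)]-d['t'])
E
python3 - <<'E'
from h import *
s=arm.observe(); print(s)
print(Ro.from_rotvec(s['ee_rot']).as_matrix().round(3))
for n in('scene','top'): 
    d=snap(n,n+'0.png'); print(-d['R'].T@d['t'],d['R'])
E
```

```text
{'clock': 0.0, 'joints': array([-1.43460561,  0.43524489,  0.0249694 ,  1.57410248, -0.01160957,
        1.13398591, -0.07509009]), 'dq': array([-1.56956664e-03,  2.76908760e-05, -9.29612398e-04, -3.43651560e-05,
       -1.26023291e-04,  2.86509206e-04, -7.18867921e-05]), 'joint_efforts': array([-1.35842452e-04, -6.67846656e+01,  9.84852389e-01, -3.14455283e+01,
       -6.05158811e-02,  4.29930235e-02,  2.27710061e-04]), 'position': array([0.1477594 , 0.60675492, 0.22592923]), 'ee_rot': array([-3.74289115e-01, -3.11915985e+00,  2.50470739e-03]), 'force': array([-0.19339429,  0.40511846,  0.14938401]), 'ft_torque': array([ 0.02780066, -0.00060431, -0.01048136]), 'width': 1.0001606105294143}
[[-0.972  0.237 -0.   ]
 [ 0.237  0.972 -0.002]
 [-0.    -0.002 -1.   ]]
[ 0.09889578 -1.02142093  0.75351028] [[ 0.81954645 -0.57268521 -0.01937179]
 [-0.36118662 -0.49004344 -0.79334838]
 [ 0.44484587  0.65718268 -0.6084596 ]]
[ 0.34893067 -0.35461321  1.19153753] [[-0.00988657 -0.99985226  0.01406122]
 [-0.98159933  0.00702249 -0.19082304]
 [ 0.1906961  -0.01568907 -0.98152374]]
```

View pics/scene0.png

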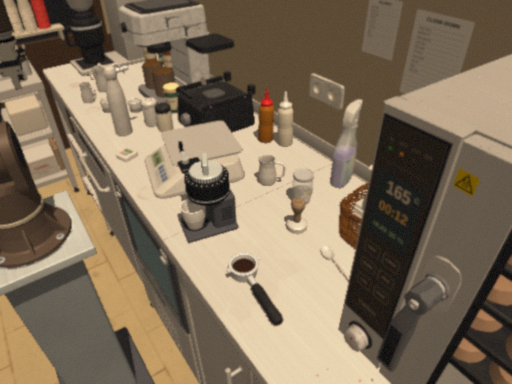

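View pics/top0.png

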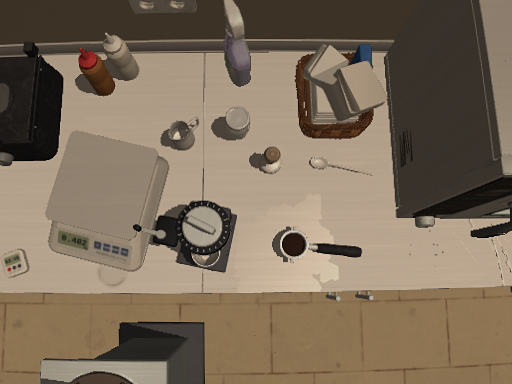

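Scene view: the grinder head is near (207,185), with the scale behind it. Top view: ring at about (204,226) and lever post at about (137,228). I'll zoom in on the top view.

```bash
python3 - <<'E'
import cv2
a=cv2.imread('pics/top0.png')[180:290,110:260]; cv2.imwrite('pics/topz.png',cv2.resize(a,None,fx=5,fy=5,interpolation=2))
a=cv2.imread('pics/scene0.png')[130:250,140:290]; cv2.imwrite('pics/scz.png',cv2.resize(a,None,fx=5,fy=5,interpolation=2))
E
```

```text
(no output)
```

View pics/topz.png

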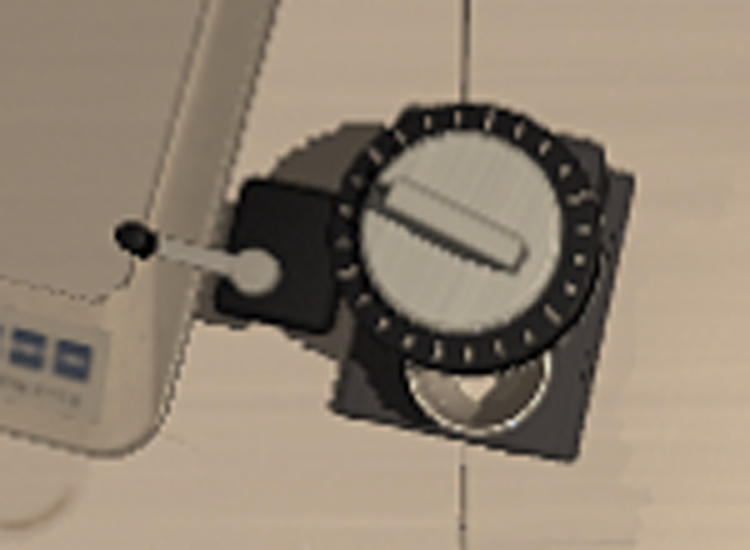

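View pics/scz.png

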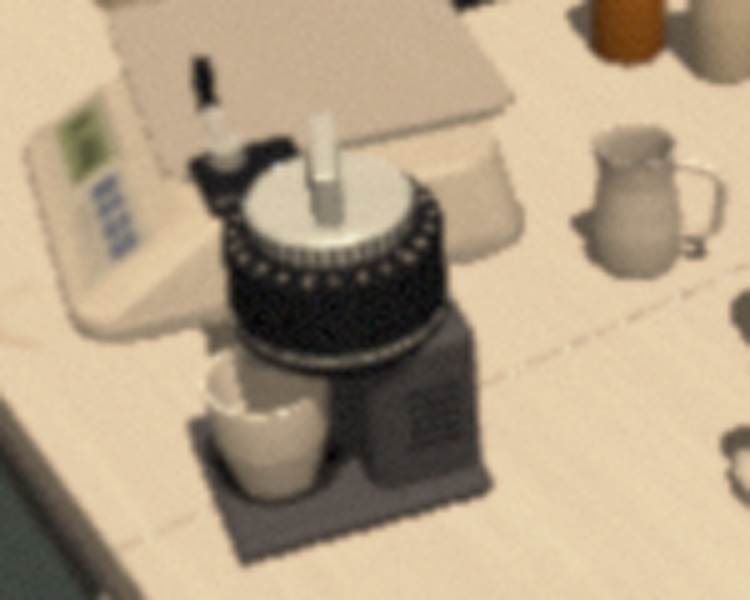

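```bash
python3 - <<'E'
from h import *
d=arm.get_image('top')
f=lambda x,y:(110+x/5-.4,180+y/5-.4)
print('post',plane(d,[f(136,236)],.205),'pivot',plane(d,[f(257,270)],.178))
b=plane(d,[f(397,177),f(385,203),f(527,243),f(516,270)],.220); print('bar',b,b.mean(0))
# disc ellipse: bright mask
g=d['frame'].max(2); m=np.zeros_like(g); cv2.circle(m,(202,226),24,255,-1)
m=((g>120)&(m>0)).astype(np.uint8); 
c=max(cv2.findContours(m,0,1)[0],key=cv2.contourArea); h=cv2.convexHull(c)
e=cv2.fitEllipse(h); print(e, plane(d,[e[0]],.188))
# depth of top bar
for u,v in [(110+455/5,180+222/5),(110+430/5,180+150/5),(110+480/5,180+290/5)]: print(dep(d,u,v))
zz=[(u,v,dep(d,u,v)) for v in range(200,256) for u in range(178,230)]
p=np.array([q[2] for q in zz]); s=p[:,2]>.21; print(s.sum(),p[s].mean(0)); q=p[s][:,:2]-p[s][:,:2].mean(0)
print(np.linalg.svd(q)[2][0], q@np.linalg.svd(q)[2][0]@np.ones(1) if 0 else '')
s=(p[:,2]>.18)&(p[:,2]<.195);print(s.sum(),p[s].mean(0))
E
```

```text
post [[ 0.46033916 -0.12540277  0.205     ]] pivot [[ 0.44827302 -0.17271847  0.178     ]]
bar [[ 0.48296151 -0.23831804  0.22      ]
 [ 0.4720049  -0.23343374  0.22      ]
 [ 0.45479725 -0.29304258  0.22      ]
 [ 0.4435331  -0.28849813  0.22      ]] [ 0.46332419 -0.26332312  0.22      ]
((202.100341796875, 226.0228729248047), (38.653324127197266, 39.369571685791016), 56.26963424682617) [[ 0.4631897  -0.26313961  0.188     ]]
[ 0.46297795 -0.26371806  0.21993613]
[ 0.49773394 -0.24991086  0.19133821]
[ 0.43732371 -0.27169263  0.18740931]
215 [ 0.45970743 -0.26585216  0.25558017]
[0.70835288 0.70585848] 
1101 [ 0.4632699  -0.26269533  0.18814819]
```

```bash
python3 - <<'E'
from h import *
d=np.load('pics/scene0.png.npz')
for u,v,n in [(122,132,'bottle base'),(110,70,'bottle top'),(165,128,'s1'),(150,122,'s2'),(88,100,'cup'),(210,80,'blkbox'),(210,45,'espresso'),(190,145,'scale'),(150,100,'s2top'),(175,92,'')]:
    print(n,dep(d,u,v).round(3))
# height grid from scene: max z for region on path
H={}
for v in range(0,384,2):
  for u in range(0,512,2):
    if d['depth'][v,u]>0:
      p=dep(d,u,v); k=(round(p[0]/.1),round(p[1]/.1))
      if 0<=k[0]<=7 and -4<=k[1]<=8: H[k]=max(H.get(k,-1),p[2])
print('y    x=0..0.7')
for j in range(8,-5,-1): print(j/10,[round(float(H.get((i,j),-9)),2) for i in range(8)])
s=arm.observe();print(s['clock'])
R=Ro.from_rotvec(s['ee_rot']).as_matrix()
for w in [(.40,.25,.35),(.463,-.263,.35),(.463,-.263,.25)]: print(w,(R.T@(np.array(w)-s['position'])*1000).round(1))
E
```

```text
bottle base [0.431 0.387 0.021]
bottle top [0.445 0.398 0.269]
s1 [0.582 0.305 0.024]
s2 [0.555 0.396 0.022]
cup [0.41  0.807 0.016]
blkbox [0.837 0.368 0.142]
espresso [0.762 0.205 0.341]
scale [ 0.535 -0.025  0.12 ]
s2top [0.576 0.406 0.111]
 [0.704 0.444 0.098]
y    x=0..0.7
0.8 [-9.0, -0.9, -0.91, 0.0, 0.09, 0.01, 0.04, 0.42]
0.7 [-9.0, -0.91, 0.34, 0.01, 0.06, 0.05, 0.42, 0.42]
0.6 [-9.0, 0.44, 0.53, 0.0, 0.06, 0.06, 0.41, 0.42]
0.5 [-9.0, 0.34, 0.39, 0.0, 0.0, 0.05, 0.4, 0.42]
0.4 [-9.0, -0.91, -0.91, 0.0, 0.29, 0.28, 0.11, 0.39]
0.3 [-9.0, -0.91, -0.9, 0.01, 0.02, 0.01, 0.11, 0.43]
0.2 [-9.0, 0.0, -0.81, 0.0, 0.02, 0.01, 0.07, 0.43]
0.1 [-9.0, 0.37, -0.0, 0.0, 0.06, 0.12, 0.12, 0.42]
0.0 [0.34, 0.36, -0.0, 0.0, 0.07, 0.12, 0.12, 0.12]
-0.1 [0.33, 0.33, 0.0, 0.0, 0.12, 0.21, 0.12, 0.12]
-0.2 [0.0, 0.0, 0.0, 0.0, 0.19, 0.22, 0.12, 0.09]
-0.3 [-9.0, -9.0, -9.0, 0.0, 0.22, 0.22, 0.0, 0.1]
-0.4 [-9.0, -9.0, -9.0, 0.0, 0.04, 0.0, 0.1, 0.1]
0.15
(0.4, 0.25, 0.35) [-329.5 -287.2 -123.5]
(0.463, -0.263, 0.35) [-512.1 -770.8 -122.9]
(0.463, -0.263, 0.25) [-512.1 -770.6  -22.9]
```

>>> jog_arm --increments '[{"slide":[0,0,-40],"roll":0.08,"gripper":1},{"slide":[0,-10,-80],"roll":0.16,"gripper":1},{"slide":[-15,-30,-110],"roll":0.24,"gripper":1},{"slide":[-35,-50,-140],"roll":0.32,"gripper":1},{"slide":[-60,-75,-160],"roll":0.4,"gripper":1},{"slide":[-85,-100,-174],"roll":0.48,"gripper":1},{"slide":[-112,-130,-174],"roll":0.56,"gripper":1},{"slide":[-140,-160,-174],"roll":0.64,"gripper":1},{"slide":[-170,-188,-174],"roll":0.72,"gripper":1},{"slide":[-200,-215,-174],"roll":0.8,"gripper":1}]'

```text
clock: 0.98
position: [0.2918, 0.3489, 0.4008]
ee_rot: [-1.564, -2.724, -0.0]
force: [1.6, 0.7, -0.4]
width: 1.002
```

```bash
cat >> h.py <<'E'
def to(w,ang=None):
    s=arm.observe(); R=Ro.from_rotvec(s['ee_rot']).as_matrix()
    ya=np.degrees(np.arctan2(R[1,1],R[0,1]))
    print('t',s['clock'],'pos',s['position'].round(4),'yang',ya.round(2),'z',R[:,2].round(3),'j',s['joints'].round(2),'F',s['force'].round(2),'T',s['ft_torque'].round(3),'w',round(s['width'],3))
    for x in w: print('  ->',x,(R.T@(np.array(x)-s['position'])*1000).round(1), None if ang is None else ('roll',np.radians(ya-ang).round(4)))
E
python3 -c "
from h import *
to([(.40,.2,.4),(.44,0,.4),(.463,-.263,.33)],-27.4)"
```

```text
t 0.9833 pos [0.2918 0.3489 0.4008] yang 30.27 z [-0.  0. -1.] j [-1.26  0.03  0.28  1.67 -0.01  1.43 -0.45] F [ 1.6   0.72 -0.43] T [-0.051  0.004  0.049] w 1.002
  -> (0.4, 0.2, 0.4) [-183.2   18.4    0.7] ('roll', np.float64(1.0065))
  -> (0.44, 0, 0.4) [-376.1  -47.9    0.6] ('roll', np.float64(1.0065))
  -> (0.463, -0.263, 0.33) [-614.8 -160.6   70.5] ('roll', np.float64(1.0065))
```

>>> jog_arm --increments '[{"slide":[-38,4,0],"roll":0.1,"gripper":1},{"slide":[-76,8,0],"roll":0.2,"gripper":1},{"slide":[-114,12,0],"roll":0.3,"gripper":1},{"slide":[-150,15,0],"roll":0.4,"gripper":1},{"slide":[-185,15,0],"roll":0.5,"gripper":1},{"slide":[-223,3,0],"roll":0.6,"gripper":1},{"slide":[-260,-9,0],"roll":0.7,"gripper":1},{"slide":[-298,-21,0],"roll":0.8,"gripper":1},{"slide":[-336,-34,0],"roll":0.9,"gripper":1},{"slide":[-375,-48,0],"roll":1.0,"gripper":1}]'

```text
clock: 1.82
position: [0.4399, 0.0017, 0.4007]
ee_rot: [-2.679, -1.64, -0.001]
force: [1.0, -0.1, -0.2]
width: 1.0
```

```bash

python3 -c "
from h import *
to([(.463,-.263,.33)],-27.4)"
```

```text
t 1.8167 pos [0.4399 0.0017 0.4007] yang -27.07 z [ 0.     0.001 -1.   ] j [-0.83 -0.03  0.71  1.73  0.02  1.43 -0.6 ] F [ 0.99 -0.08 -0.18] T [-0.046 -0.022 -0.025] w 1.0
  -> (0.463, -0.263, 0.33) [-225.2  141.    70.6] ('roll', np.float64(0.0057))
```

>>> jog_arm --increments '[{"slide":[-28,18,0],"roll":0,"gripper":1},{"slide":[-56,35,0],"roll":0,"gripper":1},{"slide":[-84,53,0],"roll":0,"gripper":1},{"slide":[-113,71,0],"roll":0,"gripper":1},{"slide":[-141,88,0],"roll":0,"gripper":1},{"slide":[-169,106,10],"roll":0,"gripper":1},{"slide":[-197,123,25],"roll":0,"gripper":1},{"slide":[-225,141,45],"roll":0.0,"gripper":1},{"slide":[-225,141,65],"roll":0.0,"gripper":1},{"slide":[-225,141,70],"roll":0.0,"gripper":1}]'

```text
clock: 2.65
position: [0.4624, -0.2623, 0.3278]
ee_rot: [-2.678, -1.638, 0.006]
force: [0.6, 0.1, 0.2]
width: 1.0
```

```bash

python3 -c "
from h import *
to([(.4633,-.2633,.194)],-27.4)
d=snap('wrist','w1.png'); print(d['hand_eye'])
d=snap('top','t1.png');d=snap('scene','s1.png');"
```

```text
t 2.65 pos [ 0.4624 -0.2623  0.3278] yang -27.09 z [-0.005  0.    -1.   ] j [-0.33  0.28  0.98  1.69 -0.24  1.31  0.22] F [0.64 0.09 0.15] T [-0.079  0.161  0.044] w 1.0
  -> (0.4633, -0.2633, 0.194) [ -0.3   1.8 133.8] ('roll', np.float64(0.0054))
[[-5.48837256e-04 -9.54986462e-01 -2.96648876e-01  8.19719821e-02]
 [ 9.99999761e-01 -6.48688453e-04  2.38165627e-04 -7.25461742e-04]
 [-4.19877650e-04 -2.96648674e-01  9.54986590e-01 -1.57858886e-01]
 [ 0.00000000e+00  0.00000000e+00  0.00000000e+00  1.00000000e+00]]
```

View pics/w1.png

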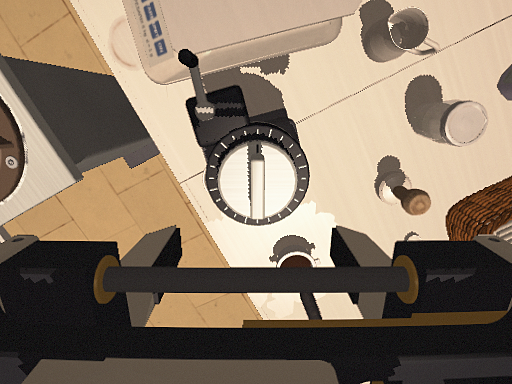

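View pics/s1.png

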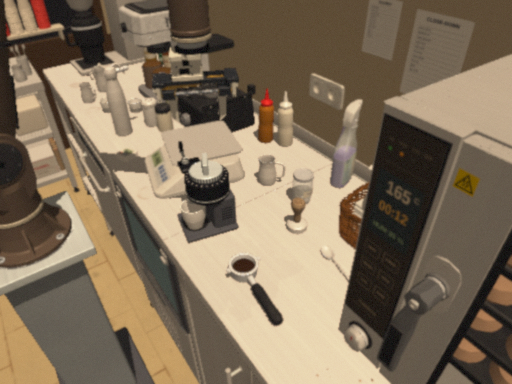

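The wrist view shows the bar upright at about (257,180), parallel to the tool's x. I'll check its centre with the wrist camera.

```bash
cat >> h.py <<'E'
def wplane(d,s,uv,z):
    T=np.eye(4);T[:3,:3]=Ro.from_rotvec(s['ee_rot']).as_matrix();T[:3,3]=s['position'];T=T@d['hand_eye']
    Ri=T[:3,:3].T; return plane(dict(intrinsics=d['intrinsics'],dist_coeffs=d['dist_coeffs'],R=Ri,t=-Ri@T[:3,3]),uv,z)
E
python3 - <<'E'
from h import *
a=cv2.imread('pics/w1.png')[30:240,170:330]; cv2.imwrite('pics/w1z.png',cv2.resize(a,None,fx=2.8,fy=2.8,interpolation=2))
s=arm.observe();d=np.load('pics/w1.png.npz')
g=cv2.imread('pics/w1.png').max(2); m=np.zeros_like(g); cv2.circle(m,(257,178),44,255,-1)
m=((g>110)&(m>0)).astype(np.uint8); c=max(cv2.findContours(m,0,1)[0],key=cv2.contourArea)
e=cv2.fitEllipse(cv2.convexHull(c));print(e,wplane(d,s,[e[0]],.188))
print(wplane(d,s,[(257,143),(257,218),(189,57),(206,112)],.22)); print(wplane(d,s,[(189,57)],.205),wplane(d,s,[(206,112)],.178))
E
```

```text
((256.9646911621094, 181.76724243164062), (80.92823791503906, 83.00981903076172), 73.20569610595703) [[ 0.46566832 -0.25952815  0.188     ]]
[[ 0.48635749 -0.21815729  0.22      ]
 [ 0.45236572 -0.28576581  0.22      ]
 [ 0.46717487 -0.12484204  0.22      ]
 [ 0.45755653 -0.17203752  0.22      ]]
[[ 0.46528617 -0.12140802  0.205     ]] [[ 0.45076551 -0.16979552  0.178     ]]
```

View pics/w1z.png

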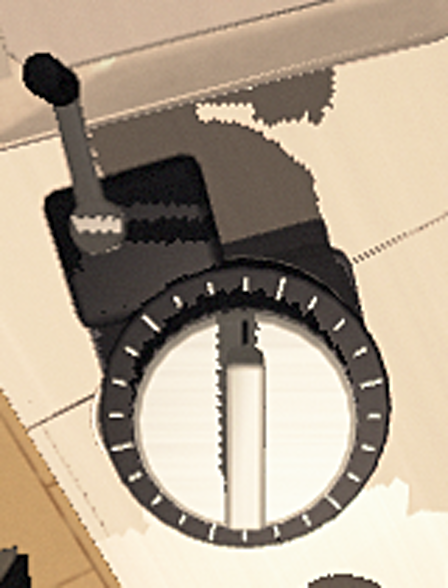

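```bash

python3 -c "
from h import *
to([(.4640,-.262,.194)],-27.4)"
```

```text
t 2.8 pos [ 0.4647 -0.2598  0.3309] yang -26.74 z [-0.001  0.001 -1.   ] j [-0.34  0.28  0.98  1.68 -0.24  1.31  0.22] F [0.94 0.6  0.18] T [-0.085  0.074  0.024] w 1.002
  -> (0.464, -0.262, 0.194) [ -2.4   0.5 136.9] ('roll', np.float64(0.0115))
```

>>> jog_arm --increments '[{"slide":[-1,0.5,15],"roll":0.01,"gripper":1},{"slide":[-2,0.5,30],"roll":0.01,"gripper":1},{"slide":[-2,0.5,45],"roll":0.01,"gripper":1},{"slide":[-2,0.5,60],"roll":0.01,"gripper":1},{"slide":[-2,0.5,75],"roll":0.01,"gripper":1},{"slide":[-2,0.5,85],"roll":0.01,"gripper":1},{"slide":[-2,0.5,95],"roll":0.01,"gripper":1},{"slide":[-2,0.5,100],"roll":0.01,"gripper":1},{"slide":[-2,0.5,100],"roll":0.01,"gripper":1},{"slide":[-2,0.5,100],"roll":0.01,"gripper":1}]'

```text
clock: 3.63
position: [0.4643, -0.2629, 0.2312]
ee_rot: [2.684, 1.633, 0.001]
force: [-0.2, -0.7, 0.5]
width: 0.998
```

```bash

python3 -c "
from h import *
to([(.4640,-.262,.194)],-27.4);to([(.4640,-.262,.194)],-27.4)
d=snap('wrist','w2.png')
to([(.4640,-.262,.194)],-27.4);d=snap('scene','s2.png')"
```

```text
t 3.6333 pos [ 0.4643 -0.2629  0.2312] yang -27.37 z [ 0. -0. -1.] j [-0.27  0.37  0.93  1.84 -0.33  1.1   0.31] F [-0.18 -0.69  0.46] T [-0.172  0.039  0.028] w 0.998
  -> (0.464, -0.262, 0.194) [ 0.6 -0.7 37.2] ('roll', np.float64(0.0005))
t 3.6333 pos [ 0.4643 -0.2629  0.2312] yang -27.37 z [ 0. -0. -1.] j [-0.27  0.37  0.93  1.84 -0.33  1.1   0.31] F [-0.18 -0.69  0.46] T [-0.172  0.039  0.028] w 0.998
  -> (0.464, -0.262, 0.194) [ 0.6 -0.7 37.2] ('roll', np.float64(0.0005))
t 3.6833 pos [ 0.4644 -0.2631  0.2314] yang -27.39 z [ 0.001 -0.    -1.   ] j [-0.27  0.37  0.93  1.84 -0.33  1.1   0.31] F [-0.07  0.28  0.67] T [-0.11   0.107  0.016] w 1.001
  -> (0.464, -0.262, 0.194) [ 0.8 -0.9 37.4] ('roll', np.float64(0.0002))
```

View pics/w2.png

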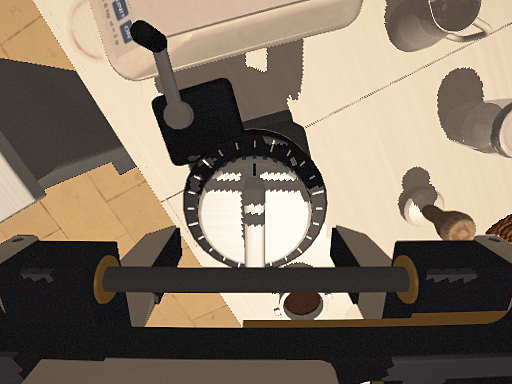

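View pics/s2.png

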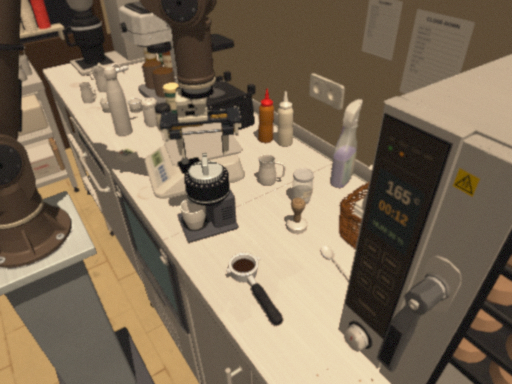

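```bash

python3 - <<'E'
from h import *
s=arm.observe();d=np.load('pics/w2.png.npz')
I=np.linalg.inv(d['hand_eye'])
pr=lambda p,R,t,d:cv2.projectPoints(np.array(p,float).reshape(-1,1,3),cv2.Rodrigues(R)[0],t,d['intrinsics'],d['dist_coeffs'])[0][:,0].round(1)
print(pr([[0,0,0],[0,.046,0],[0,-.046,0],[0,0,.011]],I[:3,:3],I[:3,3],d))
e=np.load('pics/s2.png.npz'); print(pr([s['position'],[.464,-.2625,.22]],e['R'],e['t'],e))
g=d['frame'].max(2); 
print(wplane(d,s,[(255,180),(255,268)],.22))
v=[(u,v) for v in (205,250) for u in (250,256,262)]
E
```

```text
[[256.7 243.5]
 [331.4 243.3]
 [182.  243.4]
 [256.7 235.6]]
[[203.6 154.4]
 [203.8 158.1]]
[[ 0.48064401 -0.22958033  0.22      ]
 [ 0.45218977 -0.2843424   0.22      ]]
```

```bash

python3 - <<'E'
from h import *
s=arm.observe();d=np.load('pics/w2.png.npz')
# head rim black outer? ring disc via scene/top depth
for n in('top0','scene0'):
    e=np.load(f'pics/{n}.png.npz'); D=e['depth']; 
    vv,uu=np.where(D>0); n_=cv2.undistortPoints(np.c_[uu,vv].astype(float).reshape(-1,1,2),e['intrinsics'],e['dist_coeffs'])[:,0]
    P=(np.c_[n_,np.ones(len(n_))]*D[vv,uu][:,None]-e['t'])@e['R']
    m=(np.hypot(P[:,0]-.464,P[:,1]+.262)<.06)
    b=m&(P[:,2]>.212)&(P[:,2]<.226); r=m&(P[:,2]>.18)&(P[:,2]<.195)
    img=np.zeros(D.shape,np.uint8); img[vv[b],uu[b]]=1
    q=cv2.minAreaRect(np.argwhere(img)[:,::-1].astype(np.float32)); print(n,b.sum(),'bar',P[b].mean(0).round(4),plane(e,[q[0]],.22).round(4),'disc',r.sum(),P[r].mean(0).round(4))
    g=e['frame'].max(2); M=np.zeros(D.shape,np.uint8); M[vv[r|b],uu[r|b]]=1
    M=M&(g>100); c=max(cv2.findContours(M,0,1)[0],key=cv2.contourArea); el=cv2.fitEllipse(cv2.convexHull(c)); print(el,plane(e,[el[0]],.186).round(4))
E
```

```text
top0 202 bar [ 0.4643 -0.2621  0.2197] [[ 0.464  -0.2622  0.22  ]] disc 1098 [ 0.4633 -0.2627  0.1882]
((202.0372772216797, 225.9341583251953), (39.171016693115234, 40.06428527832031), 19.46323585510254) [[ 0.4636 -0.2628  0.186 ]]
scene0 85 bar [ 0.46   -0.2721  0.2198] [[ 0.4612 -0.2713  0.22  ]] disc 498 [ 0.459  -0.2739  0.1881]
((205.09765625, 166.9290008544922), (28.896255493164062, 34.22346115112305), 83.91377258300781) [[ 0.4691 -0.2539  0.186 ]]
```

>>> jog_arm --increments '[{"slide":[0,-0.5,10],"roll":0,"gripper":1},{"slide":[0.5,-0.5,20],"roll":0,"gripper":1},{"slide":[0.5,-0.5,30],"roll":0,"gripper":1},{"slide":[0.5,-0.5,36],"roll":0,"gripper":1},{"slide":[0.5,-0.5,36],"roll":0,"gripper":0.5},{"slide":[0.5,-0.5,36],"roll":0,"gripper":0.3},{"slide":[0.5,-0.5,36],"roll":0,"gripper":0.2},{"slide":[0.5,-0.5,36],"roll":0,"gripper":0.1},{"slide":[0.5,-0.5,36],"roll":0,"gripper":0.05},{"slide":[0.5,-0.5,36],"roll":0,"gripper":0}]' --newtons 15

```text
clock: 4.57
position: [0.464, -0.2623, 0.195]
ee_rot: [2.684, 1.632, 0.001]
force: [-1.1, -0.7, -0.0]
width: 0.611
```

```bash

python3 -c "
from h import *
to([(.4640,-.2622,.195)],-27.4)"
```

```text
t 4.5667 pos [ 0.464  -0.2623  0.195 ] yang -27.39 z [ 0.001 -0.    -1.   ] j [-0.24  0.41  0.9   1.89 -0.38  1.02  0.34] F [-1.08 -0.7  -0.  ] T [-0.077  0.087 -0.018] w 0.611
  -> (0.464, -0.2622, 0.195) [ 0.1 -0.   0. ] ('roll', np.float64(0.0002))
```

>>> jog_arm --increments '[{"slide":[0,0,0],"roll":0,"gripper":0},{"slide":[0,0,0],"roll":0,"gripper":0},{"slide":[0,0,0],"roll":0,"gripper":0},{"slide":[0,0,0],"roll":0,"gripper":0},{"slide":[0,0,0],"roll":0,"gripper":0},{"slide":[0,0,0],"roll":0,"gripper":0},{"slide":[0,0,0],"roll":0,"gripper":0},{"slide":[0,0,0],"roll":0,"gripper":0},{"slide":[0,0,0],"roll":0,"gripper":0},{"slide":[0,0,0],"roll":0,"gripper":0}]'

```text
clock: 5.4
position: [0.4638, -0.2622, 0.1947]
ee_rot: [-2.684, -1.632, -0.0]
force: [-0.6, -0.1, 0.5]
width: 0.149
```

```bash

python3 -c "
from h import *
to([(.4640,-.2622,.195)],-27.4)"
```

```text
t 5.4 pos [ 0.4638 -0.2622  0.1947] yang -27.39 z [-0.  0. -1.] j [-0.24  0.41  0.9   1.89 -0.38  1.02  0.34] F [-0.6  -0.13  0.55] T [-0.018  0.18   0.038] w 0.149
  -> (0.464, -0.2622, 0.195) [ 0.1  0.2 -0.3] ('roll', np.float64(0.0002))
```

>>> jog_arm --increments '[{"slide":[0,0,0],"roll":0.08,"gripper":0},{"slide":[0,0,0],"roll":0.17,"gripper":0},{"slide":[0,0,0],"roll":0.26,"gripper":0},{"slide":[0,0,0],"roll":0.34,"gripper":0},{"slide":[0,0,0],"roll":0.42,"gripper":0},{"slide":[0,0,0],"roll":0.47,"gripper":0},{"slide":[0,0,0],"roll":0.52,"gripper":0},{"slide":[0,0,0],"roll":0.52,"gripper":0},{"slide":[0,0,0],"roll":0.52,"gripper":0},{"slide":[0,0,0],"roll":0.52,"gripper":0}]'

```text
clock: 6.23
position: [0.4642, -0.2626, 0.1948]
ee_rot: [3.012, 0.89, 0.001]
force: [4.1, -4.0, -3.9]
width: 0.154
```

```bash

cat >tt.py <<'E'
from h import *
s=arm.observe();R=Ro.from_rotvec(s['ee_rot']).as_matrix()
ya=np.degrees(np.arctan2(R[1,1],R[0,1]))
print('t',round(s['clock'],2),'turned',np.radians((-27.39-ya)%360).round(4),'F',s['force'].round(2),'T',s['ft_torque'].round(3),'pos',s['position'].round(4),'j',s['joints'].round(2),'w',round(s['width'],3))
E
python3 tt.py
```

```text
t 6.23 turned 0.5183 F [ 4.09 -4.   -3.95] T [-0.77  -0.484  0.018] pos [ 0.4642 -0.2626  0.1948] j [-0.32  0.46  1.05  1.89 -0.46  1.05 -0.08] w 0.154
```

>>> jog_arm --increments '[{"slide":[0,0.5,0],"roll":0.06,"gripper":0},{"slide":[0,1,0],"roll":0.12,"gripper":0},{"slide":[0,1,0],"roll":0.18,"gripper":0},{"slide":[0,1,0],"roll":0.24,"gripper":0},{"slide":[0,1,0],"roll":0.265,"gripper":0},{"slide":[0,1,0],"roll":0.265,"gripper":0},{"slide":[0,1,0],"roll":0.265,"gripper":0},{"slide":[0,1,0],"roll":0.265,"gripper":0},{"slide":[0,1,0],"roll":0.265,"gripper":0},{"slide":[0,1,0],"roll":0.265,"gripper":0}]'

```text
clock: 7.07
position: [0.4643, -0.2629, 0.1947]
ee_rot: [-3.104, -0.483, -0.0]
force: [0.3, 0.1, 0.1]
width: 0.148
```

```bash
python3 tt.py
```

```text
t 7.07 turned 0.7842 F [0.27 0.07 0.08] T [-0.057 -0.069  0.074] pos [ 0.4643 -0.2629  0.1947] j [-0.36  0.5   1.13  1.89 -0.52  1.08 -0.29] w 0.148
```

>>> jog_arm --increments '[{"slide":[0,0,0],"roll":0.01,"gripper":0},{"slide":[0,0,0],"roll":0.02,"gripper":0},{"slide":[0,0,0],"roll":0.03,"gripper":0},{"slide":[0,0,0],"roll":0.04,"gripper":0},{"slide":[0,0,0],"roll":0.05,"gripper":0},{"slide":[0,0,0],"roll":0.05,"gripper":0},{"slide":[0,0,0],"roll":0.05,"gripper":0},{"slide":[0,0,0],"roll":0.05,"gripper":0},{"slide":[0,0,0],"roll":0.05,"gripper":0},{"slide":[0,0,0],"roll":0.05,"gripper":0}]'

```text
clock: 7.9
position: [0.4643, -0.263, 0.1947]
ee_rot: [-3.115, -0.404, -0.0]
force: [0.7, 0.6, 1.0]
width: 0.153
```

```bash
python3 tt.py
```

```text
t 7.9 turned 0.8349 F [0.7  0.57 1.01] T [ 0.127 -0.019  0.044] pos [ 0.4643 -0.263   0.1947] j [-0.37  0.51  1.14  1.89 -0.53  1.08 -0.33] w 0.153
```

>>> jog_arm --increments '[{"slide":[0,0,0],"roll":0.01,"gripper":0},{"slide":[0,0,0],"roll":0.02,"gripper":0},{"slide":[0,0,0],"roll":0.03,"gripper":0},{"slide":[0,0,0],"roll":0.03,"gripper":0},{"slide":[0,0,0],"roll":0.03,"gripper":0},{"slide":[0,0,0],"roll":0.03,"gripper":0},{"slide":[0,0,0],"roll":0.03,"gripper":0},{"slide":[0,0,0],"roll":0.03,"gripper":0},{"slide":[0,0,0],"roll":0.03,"gripper":0},{"slide":[0,0,0],"roll":0.03,"gripper":0}]'

```text
clock: 8.73
position: [0.4643, -0.263, 0.1947]
ee_rot: [-3.121, -0.357, -0.0]
force: [-0.1, 0.9, 0.3]
width: 0.15
```

```bash
python3 tt.py; python3 -c "
from h import *
import numpy as np
v=[]
for i in range(6):
    arm.get_image('top'); v.append(arm.observe()['ft_torque'][2])
print(np.round(v,3))"
```

```text
t 8.73 turned 0.865 F [-0.11  0.94  0.33] T [ 0.136 -0.016  0.028] pos [ 0.4643 -0.263   0.1947] j [-0.37  0.51  1.15  1.9  -0.53  1.08 -0.35] w 0.15
[0.073 0.062 0.096 0.058 0.05  0.1  ]
```

>>> jog_arm --increments '[{"slide":[0,0,0],"roll":0.05,"gripper":0},{"slide":[0,0,0],"roll":0.1,"gripper":0},{"slide":[0,0,0],"roll":0.15,"gripper":0},{"slide":[0,0,0],"roll":0.185,"gripper":0},{"slide":[0,0,0],"roll":0.2,"gripper":0},{"slide":[0,0,0],"roll":0.215,"gripper":0},{"slide":[0,0,0],"roll":0.23,"gripper":0},{"slide":[0,0,0],"roll":0.23,"gripper":0},{"slide":[0,0,0],"roll":0.23,"gripper":0},{"slide":[0,0,0],"roll":0.23,"gripper":0}]'

```text
clock: 9.87
position: [0.4644, -0.2633, 0.1947]
ee_rot: [3.141, -0.003, 0.0]
force: [2.0, -0.7, -1.6]
width: 0.153
```

```bash
cat >>tt.py <<'E'
v=[]
for i in range(4):
    arm.get_image('top'); v.append(arm.observe()['ft_torque'][2])
print(np.round(v,3),np.mean(v).round(3))
E
python3 tt.py
```

```text
t 9.87 turned 1.0947 F [ 2.02 -0.71 -1.64] T [-0.382 -0.231  0.044] pos [ 0.4644 -0.2633  0.1947] j [-0.39  0.55  1.21  1.9  -0.58  1.11 -0.53] w 0.153
[0.057 0.029 0.063 0.124] 0.068
```

>>> jog_arm --increments '[{"slide":[0,0.3,0],"roll":0.01,"gripper":0},{"slide":[0,0.3,0],"roll":0.02,"gripper":0},{"slide":[0,0.3,0],"roll":0.03,"gripper":0},{"slide":[0,0.3,0],"roll":0.04,"gripper":0},{"slide":[0,0.3,0],"roll":0.04,"gripper":0},{"slide":[0,0.3,0],"roll":0.04,"gripper":0},{"slide":[0,0.3,0],"roll":0.04,"gripper":0},{"slide":[0,0.3,0],"roll":0.04,"gripper":0},{"slide":[0,0.3,0],"roll":0.04,"gripper":0},{"slide":[0,0.3,0],"roll":0.04,"gripper":0}]'

```text
clock: 10.9
position: [0.4643, -0.2634, 0.1947]
ee_rot: [-3.141, 0.066, -0.0]
force: [1.4, -0.5, -0.0]
width: 0.15
```

```bash
python3 tt.py
```

```text
t 10.9 turned 1.135 F [ 1.45 -0.46 -0.01] T [-0.271 -0.171 -0.001] pos [ 0.4643 -0.2634  0.1947] j [-0.4   0.55  1.22  1.9  -0.58  1.11 -0.56] w 0.15
[ 0.079  0.045 -0.004  0.031] 0.038
```

Not touching at click 4, so on to click 5 (1.309 rad) plus a little.

>>> jog_arm --increments '[{"slide":[0,0,0],"roll":0.05,"gripper":0},{"slide":[0,0,0],"roll":0.1,"gripper":0},{"slide":[0,0,0],"roll":0.15,"gripper":0},{"slide":[0,0,0],"roll":0.17,"gripper":0},{"slide":[0,0,0],"roll":0.19,"gripper":0},{"slide":[0,0,0],"roll":0.205,"gripper":0},{"slide":[0,0,0],"roll":0.22,"gripper":0},{"slide":[0,0,0],"roll":0.22,"gripper":0},{"slide":[0,0,0],"roll":0.22,"gripper":0},{"slide":[0,0,0],"roll":0.22,"gripper":0}]'

```text
clock: 11.93
position: [0.4643, -0.2636, 0.1948]
ee_rot: [3.114, -0.41, 0.0]
force: [1.7, -2.5, -1.1]
width: 0.149
```

```bash
python3 tt.py
```

```text
t 11.93 turned 1.3547 F [ 1.71 -2.53 -1.07] T [-0.794 -0.188  0.135] pos [ 0.4643 -0.2636  0.1948] j [-0.41  0.57  1.25  1.9  -0.61  1.13 -0.75] w 0.149
[0.135 0.17  0.136 0.148] 0.147
```

>>> jog_arm --increments '[{"slide":[0,0.4,0],"roll":0.01,"gripper":0},{"slide":[0,0.4,0],"roll":0.02,"gripper":0},{"slide":[0,0.4,0],"roll":0.03,"gripper":0},{"slide":[0,0.4,0],"roll":0.03,"gripper":0},{"slide":[0,0.4,0],"roll":0.03,"gripper":0},{"slide":[0,0.4,0],"roll":0.03,"gripper":0},{"slide":[0,0.4,0],"roll":0.03,"gripper":0},{"slide":[0,0.4,0],"roll":0.03,"gripper":0},{"slide":[0,0.4,0],"roll":0.03,"gripper":0},{"slide":[0,0.4,0],"roll":0.03,"gripper":0}]'

```text
clock: 12.97
position: [0.4643, -0.2637, 0.1947]
ee_rot: [-3.108, 0.457, -0.0]
force: [0.5, -2.1, 0.5]
width: 0.152
```

```bash
python3 tt.py
```

```text
t 12.97 turned 1.385 F [ 0.47 -2.1   0.54] T [-0.294 -0.199  0.193] pos [ 0.4643 -0.2637  0.1947] j [-0.41  0.58  1.26  1.9  -0.61  1.13 -0.78] w 0.152
[0.2   0.202 0.225 0.244] 0.217
```

Touch found at click 5: the torque climbs to 0.22 N m at about 3 N m/rad. I'll back off to click 2 from the start position (turned = 0.524).

>>> jog_arm --increments '[{"slide":[0,0,0],"roll":-0.1,"gripper":0},{"slide":[0,0,0],"roll":-0.2,"gripper":0},{"slide":[0,0,0],"roll":-0.3,"gripper":0},{"slide":[0,0,0],"roll":-0.4,"gripper":0},{"slide":[0,0,0],"roll":-0.5,"gripper":0},{"slide":[0,0,0],"roll":-0.6,"gripper":0},{"slide":[0,0,0],"roll":-0.7,"gripper":0},{"slide":[0,0,0],"roll":-0.8,"gripper":0},{"slide":[0,0,0],"roll":-0.86,"gripper":0},{"slide":[0,0,0],"roll":-0.86,"gripper":0}]'

```text
clock: 14.0
position: [0.4642, -0.2627, 0.1947]
ee_rot: [-3.012, -0.884, -0.001]
force: [0.7, 3.5, 3.6]
width: 0.155
```

```bash
python3 tt.py
```

```text
t 14.0 turned 0.5218 F [0.68 3.52 3.56] T [ 0.652 -0.112 -0.005] pos [ 0.4642 -0.2627  0.1947] j [-0.3   0.45  1.01  1.89 -0.44  1.04 -0.11] w 0.155
[ 0.036  0.025  0.019 -0.026] 0.013
```

>>> jog_arm --increments '[{"slide":[0,0,0],"roll":0,"gripper":0.6},{"slide":[0,0,0],"roll":0,"gripper":0.6},{"slide":[0,0,0],"roll":0,"gripper":0.6},{"slide":[0,0,0],"roll":0,"gripper":0.6},{"slide":[0,0,0],"roll":0,"gripper":0.6},{"slide":[0,0,0],"roll":0,"gripper":0.6},{"slide":[0,0,0],"roll":0,"gripper":0.6},{"slide":[0,0,0],"roll":0,"gripper":0.6},{"slide":[0,0,-10],"roll":0,"gripper":0.6},{"slide":[0,0,-30],"roll":0,"gripper":0.6}]'

```text
clock: 15.03
position: [0.4632, -0.263, 0.2239]
ee_rot: [-3.014, -0.879, 0.004]
force: [-0.2, -0.3, 0.0]
width: 0.601
```

```bash
python3 tt.py; python3 -c "
from h import *
snap('wrist','w3.png')"
```

```text
t 15.03 turned 0.5253 F [-0.18 -0.31  0.05] T [-0.085  0.135  0.062] pos [ 0.4632 -0.263   0.2239] j [-0.33  0.42  1.04  1.85 -0.4   1.1  -0.14] w 0.601
[-0.022 -0.017 -0.038  0.003] -0.018
```

View pics/w3.png

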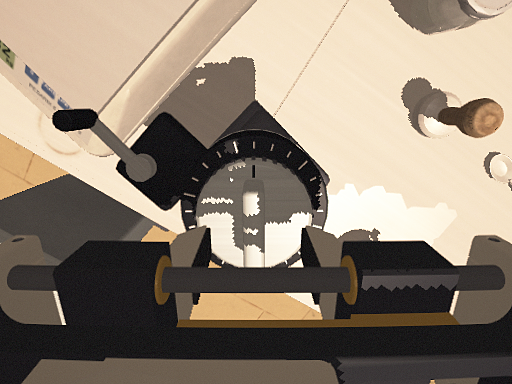

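The bar is upright in the wrist view, with its mark at (253,170), so the ring followed the tool by 30°. The lever post is at about (75,119) and the hub at about (144,167). Next I'll locate the post.

```bash
python3 - <<'E'
from h import *
s=arm.observe();d=np.load('pics/w3.png.npz')
f=d['frame'][90:200,40:180]; cv2.imwrite('pics/w3z.png',cv2.resize(f,None,fx=5,fy=5,interpolation=2))
w=d
for z,uv in((.205,(67,119)),(.178,(144,166))): print(wplane(d,s,[uv],z))
t=np.load('pics/top0.png.npz'); D=t['depth']
# post top depth in top view
for v in range(225,231): print([ (dep(t,u,v)[2]).round(3) for u in range(131,145)])
to([],None)
E
```

```text
[[ 0.4631485  -0.12498246  0.205     ]]
[[ 0.45166161 -0.17282749  0.178     ]]
[np.float64(0.118), np.float64(0.12), np.float64(0.205), np.float64(0.206), np.float64(0.205), np.float64(0.206), np.float64(0.205), np.float64(0.209), np.float64(0.201), np.float64(0.08), np.float64(0.078), np.float64(0.074), np.float64(0.073), np.float64(0.066)]
[np.float64(0.121), np.float64(0.119), np.float64(0.204), np.float64(0.205), np.float64(0.206), np.float64(0.206), np.float64(0.207), np.float64(0.206), np.float64(0.204), np.float64(0.196), np.float64(0.181), np.float64(0.076), np.float64(0.068), np.float64(0.07)]
[np.float64(0.119), np.float64(0.122), np.float64(0.204), np.float64(0.207), np.float64(0.208), np.float64(0.207), np.float64(0.203), np.float64(0.206), np.float64(0.205), np.float64(0.197), np.float64(0.183), np.float64(0.182), np.float64(0.18), np.float64(0.18)]
[np.float64(0.119), np.float64(0.119), np.float64(0.208), np.float64(0.206), np.float64(0.208), np.float64(0.208), np.float64(0.207), np.float64(0.205), np.float64(0.2), np.float64(0.194), np.float64(0.183), np.float64(0.178), np.float64(0.179), np.float64(0.177)]
[np.float64(0.119), np.float64(0.12), np.float64(0.123), np.float64(0.206), np.float64(0.205), np.float64(0.206), np.float64(0.211), np.float64(0.202), np.float64(0.193), np.float64(0.187), np.float64(0.18), np.float64(0.173), np.float64(0.179), np.float64(0.177)]
[np.float64(0.118), np.float64(0.123), np.float64(0.118), np.float64(0.12), np.float64(0.12), np.float64(0.194), np.float64(0.198), np.float64(0.194), np.float64(0.186), np.float64(0.183), np.float64(0.178), np.float64(0.179), np.float64(0.177), np.float64(0.178)]
t 15.2833 pos [ 0.4643 -0.2636  0.2248] yang -57.46 z [ 0.  0. -1.] j [-0.33  0.42  1.04  1.85 -0.4   1.1  -0.14] F [0.05 0.32 0.63] T [-0.125  0.135 -0.028] w 0.596
```

View pics/w3z.png

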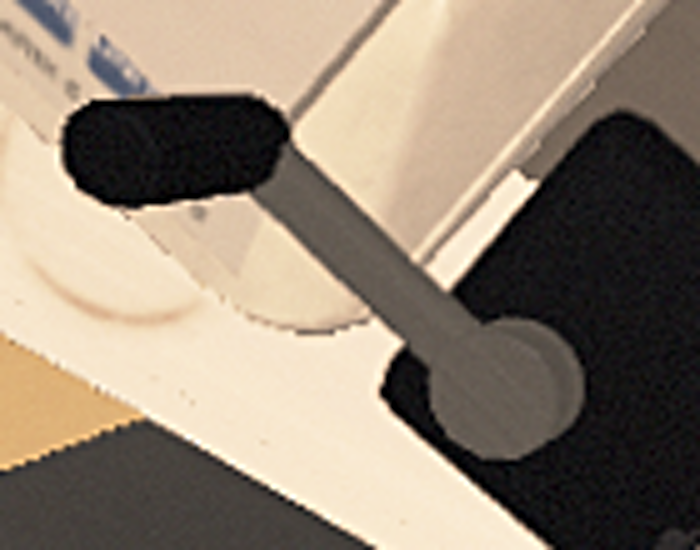

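>>> jog_arm --increments '[{"slide":[0,0,-20],"roll":0,"gripper":0.6},{"slide":[0,0,-35],"roll":-0.05,"gripper":0.6},{"slide":[15,-24,-35],"roll":-0.15,"gripper":0.6},{"slide":[30,-48,-35],"roll":-0.26,"gripper":0.6},{"slide":[45,-72,-35],"roll":-0.37,"gripper":0.6},{"slide":[60,-96,-35],"roll":-0.48,"gripper":0.6},{"slide":[73.5,-118.5,-35],"roll":-0.59,"gripper":0.6},{"slide":[73.5,-118.5,-35],"roll":-0.69,"gripper":0.6},{"slide":[73.5,-118.5,-35],"roll":-0.76,"gripper":0.6},{"slide":[73.5,-118.5,-35],"roll":-0.76,"gripper":0.6}]'

```text
clock: 16.12
position: [0.4622, -0.1235, 0.2594]
ee_rot: [-2.469, -1.941, 0.0]
force: [0.1, -0.4, 0.1]
width: 0.602
```

```bash
python3 - <<'E'
from h import *
arm.get_image('top')
to([(.4625,-.124,.183)],-13.8)
s=arm.observe();d=snap('wrist','w4.png'); snap('top','t4.png')
g=d['frame']
# ring angle in top view
t=np.load('pics/t4.png.npz');D=t['depth']
a=t['frame'][180:290,110:260]; cv2.imwrite('pics/t4z.png',cv2.resize(a,None,fx=5,fy=5,interpolation=2))
E
```

```text
t 16.1667 pos [ 0.4622 -0.1241  0.2594] yang -13.98 z [-0.001  0.    -1.   ] j [-0.6   0.2   0.91  1.92 -0.18  1.11  0.13] F [ 0.26 -0.2  -0.  ] T [-0.157  0.079 -0.024] w 0.603
  -> (0.4625, -0.124, 0.183) [ 0.2  0.4 76.4] ('roll', np.float64(-0.0031))
```

View pics/w4.png

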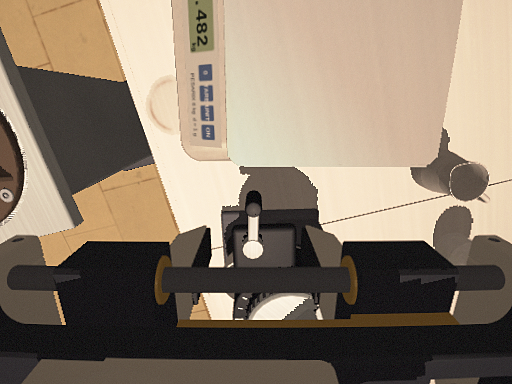

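View pics/t4z.png

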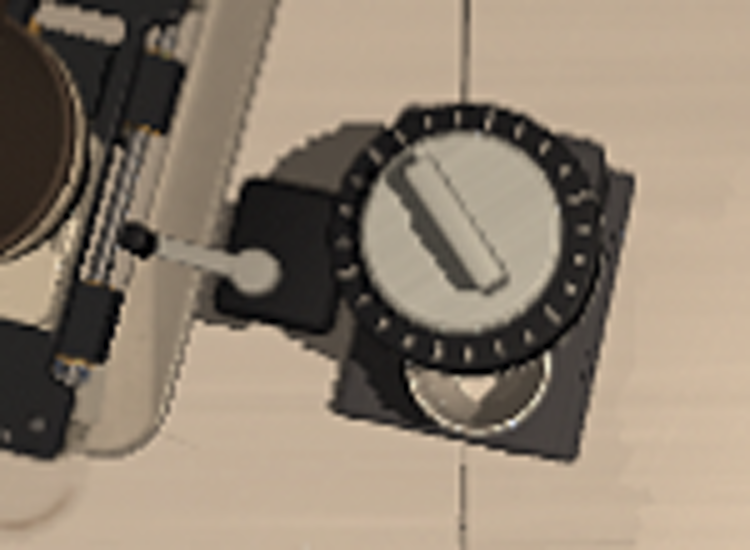

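The top view shows the bar turned about 29° clockwise from its start (two clicks). The wrist view shows the post top at about (254,196), between the fingers. I'll check that and descend.

```bash
python3 - <<'E'
from h import *
s=arm.observe();d=np.load('pics/w4.png.npz')
print(wplane(d,s,[(254,197)],.205),wplane(d,s,[(253,249)],.178)); to([(.4625,-.124,.183)],-13.8)
E
```

```text
[[ 0.46364257 -0.11231235  0.205     ]] [[ 0.44777484 -0.1703963   0.178     ]]
t 16.2667 pos [ 0.4622 -0.1246  0.2595] yang -14.12 z [-0.001  0.    -1.   ] j [-0.6   0.2   0.91  1.92 -0.18  1.11  0.13] F [0.4  0.01 0.71] T [-0.12   0.109 -0.001] w 0.598
  -> (0.4625, -0.124, 0.183) [ 0.7  0.2 76.5] ('roll', np.float64(-0.0056))
```

>>> jog_arm --increments '[{"slide":[0.5,0,15],"roll":0,"gripper":0.6},{"slide":[0.5,0,30],"roll":0,"gripper":0.6},{"slide":[0.5,0,45],"roll":0,"gripper":0.55},{"slide":[0.5,0,57],"roll":0,"gripper":0.5},{"slide":[0.5,0,67],"roll":0,"gripper":0.45},{"slide":[0.5,0,75],"roll":0,"gripper":0.4},{"slide":[0.5,0,75],"roll":0,"gripper":0},{"slide":[0.5,0,75],"roll":0,"gripper":0},{"slide":[0.5,0,75],"roll":0,"gripper":0},{"slide":[0.5,0,75],"roll":0,"gripper":0}]' --newtons 10

```text
clock: 17.1
position: [0.4628, -0.1238, 0.1852]
ee_rot: [2.475, 1.935, 0.001]
force: [-1.5, -0.1, 0.1]
width: 0.163
```

```bash
python3 - <<'E'
from h import *
to([(.4625,-.124,.183)],-13.8)
snap('top','t5.png')
a=cv2.imread('pics/t5.png')[180:290,60:260]; cv2.imwrite('pics/t5z.png',cv2.resize(a,None,fx=4,fy=4,interpolation=2))
E
```

```text
t 17.1 pos [ 0.4628 -0.1238  0.1852] yang -13.94 z [ 0.001  0.    -1.   ] j [-0.53  0.3   0.87  2.02 -0.29  0.94  0.24] F [-1.54 -0.07  0.12] T [ 0.139  0.328 -0.026] w 0.163
  -> (0.4625, -0.124, 0.183) [-0.2 -0.2  2.2] ('roll', np.float64(-0.0025))
```

View pics/t5z.png

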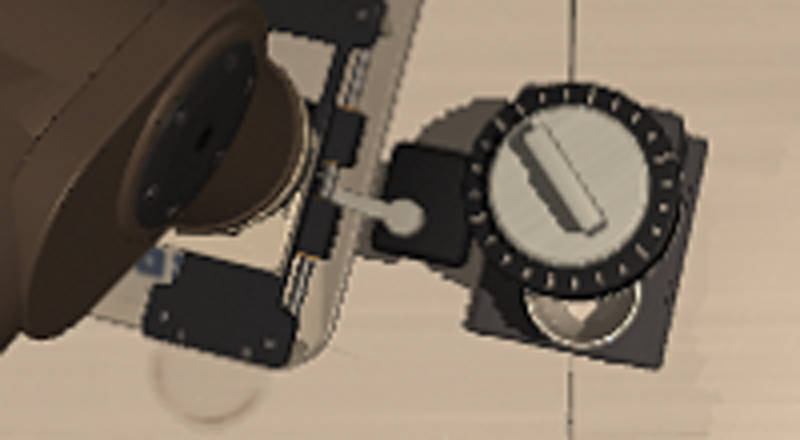

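>>> jog_arm --increments '[{"slide":[0,2.5,0],"roll":0.05,"gripper":0},{"slide":[-0.6,7.5,0],"roll":0.15,"gripper":0},{"slide":[-1.6,12.4,0],"roll":0.25,"gripper":0},{"slide":[-3,17.1,0],"roll":0.35,"gripper":0},{"slide":[-5,21.7,0],"roll":0.45,"gripper":0},{"slide":[-7.4,26.1,0],"roll":0.55,"gripper":0},{"slide":[-10.2,30.3,0],"roll":0.65,"gripper":0},{"slide":[-13.4,34.1,0],"roll":0.75,"gripper":0},{"slide":[-15.2,35.9,0],"roll":0.8,"gripper":0},{"slide":[-15.2,35.9,0],"roll":0.8,"gripper":0}]'

```text
clock: 17.98
position: [0.4926, -0.149, 0.185]
ee_rot: [3.034, 0.811, -0.003]
force: [-6.4, -3.4, 4.6]
width: 0.146
```

```bash
python3 - <<'E'
from h import *
to([(.4505+.05*np.cos(np.radians(a)),-.1725+.05*np.sin(np.radians(a)),.185) for a in (15,0,-13.8)],-13.8-90)
snap('top','t6.png')
a=cv2.imread('pics/t6.png')[180:290,60:260]; cv2.imwrite('pics/t6z.png',cv2.resize(a,None,fx=4,fy=4,interpolation=2))
E
```

```text
t 17.9833 pos [ 0.4926 -0.149   0.185 ] yang -60.07 z [-0.002 -0.002 -1.   ] j [-0.57  0.45  1.06  1.95 -0.46  1.02 -0.35] F [-6.43 -3.39  4.64] T [-1.001  1.531 -0.044] w 0.146
  -> (np.float64(0.4987962913144534), np.float64(-0.15955904774487395), 0.185) [ 0.1 12.3  0. ] ('roll', np.float64(0.7632))
  -> (np.float64(0.5005000000000001), np.float64(-0.1725), 0.185) [-4.9 24.4  0. ] ('roll', np.float64(0.7632))
  -> (np.float64(0.4990567139954818), np.float64(-0.18442667287892903), 0.185) [-12.1  34.    0.1] ('roll', np.float64(0.7632))
```

View pics/t6z.png

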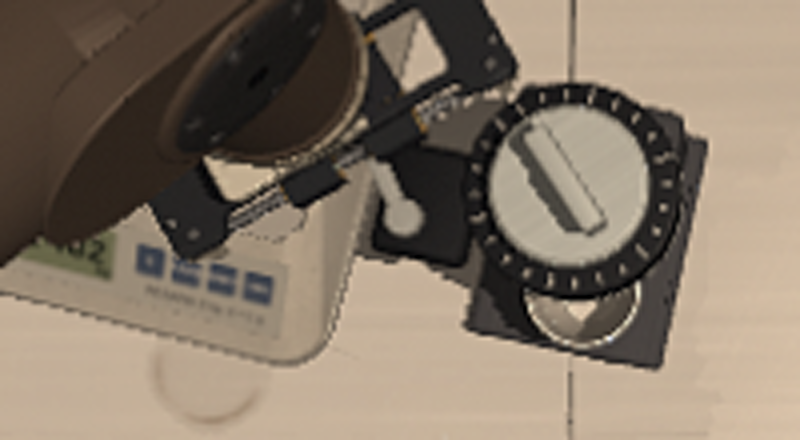

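>>> jog_arm --increments '[{"slide":[-1,5,0],"roll":0.1,"gripper":0},{"slide":[-1.8,10,0],"roll":0.2,"gripper":0},{"slide":[-3,14.8,0],"roll":0.3,"gripper":0},{"slide":[-4.6,19.5,0],"roll":0.4,"gripper":0},{"slide":[-6.6,24,0],"roll":0.5,"gripper":0},{"slide":[-9.2,28.2,0],"roll":0.6,"gripper":0},{"slide":[-12,32.2,0],"roll":0.7,"gripper":0},{"slide":[-13.5,34,0],"roll":0.75,"gripper":0},{"slide":[-14,35,0],"roll":0.77,"gripper":0},{"slide":[-14,35,0],"roll":0.77,"gripper":0}]'

```text
clock: 18.87
position: [0.4976, -0.183, 0.1845]
ee_rot: [-3.115, 0.381, 0.006]
force: [-8.3, 5.6, 8.5]
width: 0.148
```

```bash
python3 - <<'E'
from h import *
to([(.4505+.05*np.cos(np.radians(a)),-.1725+.05*np.sin(np.radians(a)),.185) for a in (-13.8,)],-13.8-90)
snap('top','t7.png')
a=cv2.imread('pics/t7.png')[180:290,60:260]; cv2.imwrite('pics/t7z.png',cv2.resize(a,None,fx=4,fy=4,interpolation=2))
to([],0)
E
```

```text
t 18.8667 pos [ 0.4976 -0.183   0.1845] yang -103.96 z [-0.003  0.004 -1.   ] j [-0.56  0.58  1.24  1.91 -0.62  1.11 -0.89] F [-8.31  5.59  8.46] T [ 1.324  2.002 -0.024] w 0.148
  -> (np.float64(0.4990567139954818), np.float64(-0.18442667287892903), 0.185) [ 1.8  1.1 -0.5] ('roll', np.float64(-0.0028))
t 18.9167 pos [ 0.4976 -0.183   0.1845] yang -103.89 z [-0.003  0.004 -1.   ] j [-0.56  0.58  1.24  1.91 -0.62  1.11 -0.89] F [-8.36  5.32  6.25] T [ 1.245  1.988 -0.009] w 0.144
```

View pics/t7z.png

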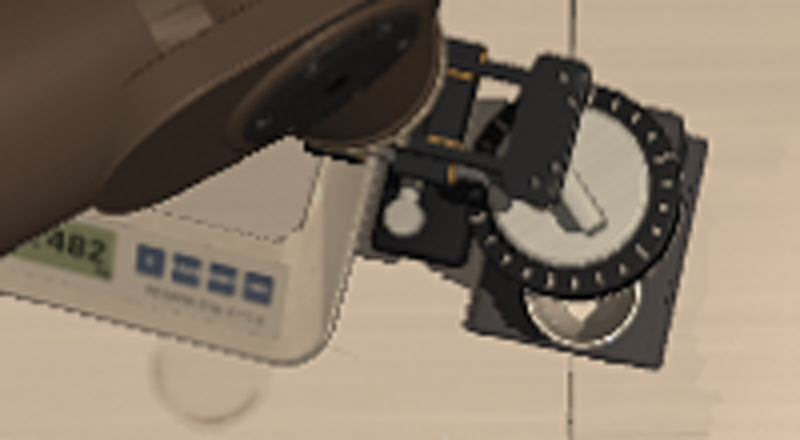

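>>> jog_arm --increments '[{"slide":[0.5,0.5,0],"roll":0,"gripper":0},{"slide":[1,1,0],"roll":0.01,"gripper":0},{"slide":[1,1.5,0],"roll":0.02,"gripper":0},{"slide":[1,2,0],"roll":0.03,"gripper":0},{"slide":[1,2,0],"roll":0.03,"gripper":0},{"slide":[1,2,0],"roll":0.03,"gripper":0},{"slide":[1,2,0],"roll":0.03,"gripper":0},{"slide":[1,2,0],"roll":0.03,"gripper":0},{"slide":[1,2,0],"roll":0.03,"gripper":0},{"slide":[1,2,0],"roll":0.03,"gripper":0}]'

```text
clock: 19.75
position: [0.4981, -0.1834, 0.1842]
ee_rot: [-3.107, 0.423, 0.008]
force: [-7.6, 11.4, 6.2]
width: 0.146
```

```bash
python3 - <<'E'
from h import *
to([],0)
E
```

```text
t 19.75 pos [ 0.4981 -0.1834  0.1842] yang -105.51 z [-0.004  0.007 -1.   ] j [-0.56  0.58  1.24  1.91 -0.62  1.11 -0.91] F [-7.57 11.45  6.22] T [2.47  2.026 0.014] w 0.146
```

The post moved only 0.4 mm while the force rose by 6 N, so the lever is at its stop. I'll relax, open and lift.

>>> jog_arm --increments '[{"slide":[0,-1.5,0],"roll":0,"gripper":0.3},{"slide":[0,-1.5,0],"roll":0,"gripper":0.3},{"slide":[0,-1.5,0],"roll":0,"gripper":0.3},{"slide":[0,-1.5,0],"roll":0,"gripper":0.3},{"slide":[0,-1.5,0],"roll":0,"gripper":0.3},{"slide":[0,-1.5,-10],"roll":0,"gripper":0.3},{"slide":[0,-1.5,-30],"roll":0,"gripper":0.3},{"slide":[0,-1.5,-55],"roll":0,"gripper":0.3},{"slide":[0,-1.5,-80],"roll":0,"gripper":0.3},{"slide":[0,-1.5,-100],"roll":0,"gripper":0.3}]'

```text
clock: 20.58
position: [0.5002, -0.1862, 0.2872]
ee_rot: [3.111, -0.428, 0.002]
force: [0.3, -0.1, -0.3]
width: 0.299
```

>>> jog_arm --increments '[{"slide":[30,0,0],"roll":0,"gripper":0.3},{"slide":[30,-30,-10],"roll":0,"gripper":0.3},{"slide":[30,-60,-20],"roll":0,"gripper":0.3},{"slide":[30,-90,-20],"roll":0,"gripper":0.3},{"slide":[30,-120,-20],"roll":0,"gripper":0.3},{"slide":[30,-150,-20],"roll":0,"gripper":0.3},{"slide":[30,-170,-20],"roll":0,"gripper":0.3},{"slide":[30,-170,-20],"roll":0,"gripper":0.3},{"slide":[30,-170,-20],"roll":0,"gripper":0.3},{"slide":[30,-170,-20],"roll":0,"gripper":0.3}]'

```text
clock: 21.42
position: [0.5746, -0.0308, 0.3053]
ee_rot: [3.112, -0.428, 0.001]
force: [-0.3, -0.4, 0.5]
width: 0.303
```

```bash
python3 - <<'E'
from h import *
to([],0)
d=snap('top','t8.png');snap('scene','s8.png')
a=cv2.imread('pics/t8.png')[160:290,60:260]; cv2.imwrite('pics/t8z.png',cv2.resize(a,None,fx=4,fy=4,interpolation=2))
E
```

```text
t 21.4167 pos [ 0.5746 -0.0308  0.3053] yang -105.67 z [ 0.    -0.001 -1.   ] j [-0.84  0.51  1.25  1.64 -0.49  1.36 -1.36] F [-0.32 -0.38  0.49] T [-0.047  0.136  0.018] w 0.303
```

View pics/t8z.png

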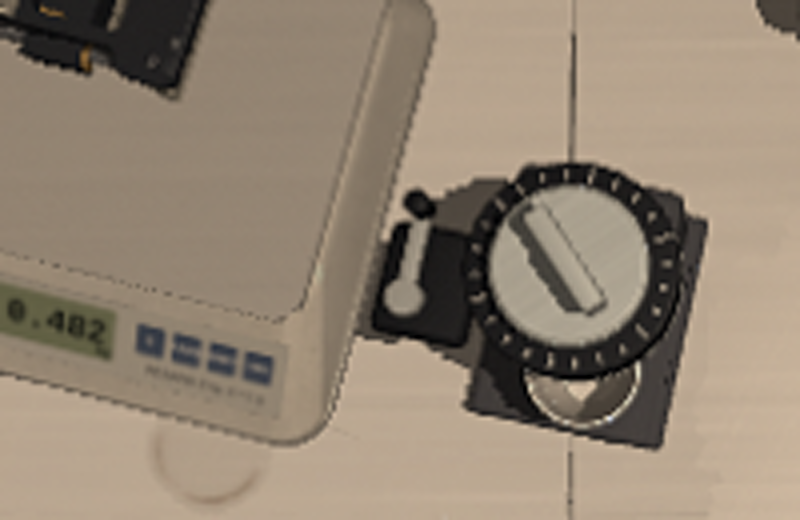

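View pics/s8.png

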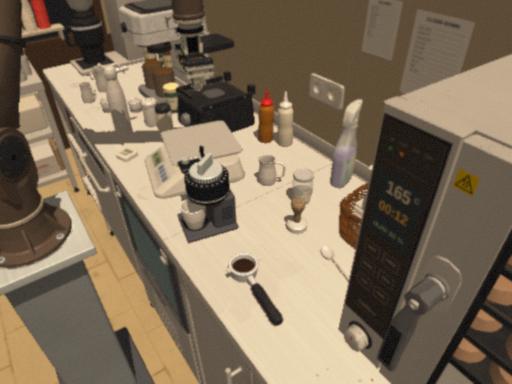

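The top view shows the post at about (418,202) above the hub at about (403,298), so the lever is locked. The bar is still two clicks from its start, and the other objects look unmoved. I'll get numbers before handing in.

```bash
python3 - <<'E'
from h import *
d=np.load('pics/t8.png.npz');f=lambda x,y:(60+x/4-.4,160+y/4-.4)
a=plane(d,[f(418,202)],.205)[0];b=plane(d,[f(403,298)],.178)[0];v=a-b;L=np.degrees(np.arctan2(v[1],v[0]));print('lever',L,'turned from open (75.8):',75.8-L)
def bar(n):
    e=np.load(f'pics/{n}.png.npz');pts=[]
    for v in range(195,258):
        for u in range(175,232):
            p=dep(e,u,v)
            if .21<p[2]<.228 and np.hypot(p[0]-.4643,p[1]+.263)<.036: pts.append(p[:2])
    (_,_),(w,h),_=r=cv2.minAreaRect(np.array(pts,np.float32)*1000); x,y,_,_=cv2.fitLine(np.array(pts,np.float32),cv2.DIST_L2,0,.01,.01).ravel()
    return np.degrees(np.arctan2(y,x))%180
A=bar('top0.png'[:-4]);B=bar('t4');C=bar('t8');print('bar',A,B,C,'clicks cw',(A-C)/15)
for q,z in(('top0','t8'),):
    m=cv2.absdiff(cv2.imread(f'pics/{q}.png'),cv2.imread(f'pics/{z}.png')).max(2)>30; m[:, :100]=0
    n,_,st,_=cv2.connectedComponentsWithStats(m.astype(np.uint8)); print([s.tolist() for s in st[1:] if s[4]>25])
E
```

```text
lever -13.475984377313235 turned from open (75.8): 89.27598437731324
bar 62.884407 32.87947 33.043983 clicks cw 1.9893615
[[100, 140, 17, 45, 519], [159, 207, 10, 24, 137], [183, 210, 15, 17, 106], [133, 224, 9, 8, 53], [194, 226, 22, 13, 114], [151, 230, 6, 6, 27]]
```

The lever has turned 89° and the ring sits 1.99 clicks clockwise of its start, which is 3 clicks back from the touch at click 5. The image differences are only at the bar, the lever and the gripper.

```bash
python3 -c "
from cell import arm
print(arm.sign_off())"
```

```text
the job is handed in; nothing more can be done
None
```

The grinder is set and the lock lever is home; I handed the job in about 21.5 s into the 69 s allowed.

- **Finding the touch:** I turned the ring clockwise one click at a time. At clicks 3 and 4 I felt only the click torque, about 0.07 N m. Just past click 5 it rose to 0.15 and then 0.22 N m over 0.03 rad. I took that as the burrs touching and stopped there, well below the forced limit of 0.5 N m.
- **Backing off:** I turned the ring three clicks anticlockwise and let go. The last top picture shows it 1.99 clicks clockwise of where it started, where click 5 minus three should give 2. It had not moved since release.
- **Lock lever:** I swung it by its post until it stopped: a further push moved it only 0.4 mm while the force rose by 6 N. The last picture gives 89° of turn, which is about 1.56 rad.
- **Other things:** comparing the first and last top pictures showed changes only at the bar, the lever and the gripper. The cup, tamper, portafilter and milk jug were not disturbed.

One small mismatch: the torque rise points to a touch about 0.02 rad past click 5, not exactly on it. I put this down to give in the grip, and it is well within a third of a click. No check failed, though handing in reports no verdict.

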